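# Open the drop-front glaze cabinet on its supports and bring the blue jar round

### The arm

A 6-joint arm with a two-finger parallel gripper is mounted at the origin on a cart in front of the work surface, level with it; the furniture and walls round the work are solid. World frame = base frame: x ahead of the robot, y to its left, z up, the work surface at z = 0. Lengths are in mm, angles in rad, forces in N, time in s.
With the tool pointing down it reaches from about 225 to 725 mm from the base axis. Payload 3.1 kg.
Tool frame: the origin (TCP) lies on the centre line of the jaws, within the pads' length; the fingertips stand 17 mm ahead of it and the grasp point (between the pads) lies 2 mm behind it; z points along the fingers, y is the line along which they close (so a half turn about z gives the same grasp; the last joint's range is limited). The gripper opens to 85 mm and grips with 20 to 120 N. Pads are 22 mm wide; open, the fingers measure 114 mm over their backs; the gripper's body (76 mm by 85 mm) begins 54 mm behind the grasp point. The pads swing forward as they close: fully open they stand 13 mm farther back than shut.
Start: joints at [1.142, 0.048, 0.099, 1.622, 0, 1.443], TCP at [155.556, 501.418, 248.312] pointing down, gripper open.
Joint ranges: [-2.91, 2.91], [-0.99, 1.94], [-1.21, 1.42], [-2.12, 2.29], [-1.49, 1.47], [-3.14, 3.14]. Speed limits (rad/s): [2.79, 2.79, 3.14, 3.14, 3.14, 3.14].

### API

Orientations are given as [roll, pitch, yaw] about the fixed x, y, z axes, in that order (R = Rz(yaw) Ry(pitch) Rx(roll)).
In Python, from cell import * gives the robot as it stands. The module is installed in compiled form; this text tells all that it offers.
- The arm moves only by the tool step_arm, never from a script. Its argument "plan" is a list of rows, each a list of 7 numbers: the shift along the tool's x, y, z in mm, then the turn, a rotation vector about the tool's x, y, z in degrees, then the finger opening in mm, from 0 to 85.4. In form: [[tx, ty, tz, ax, ay, az, fingers], ...]. A call has 1 to 20 rows; each row is the pose to reach, as a shift and turn from the pose commanded when the call began, along the tool's axes at that moment; what a row does not reach only later rows make up. A row lasts 1/8 s, in which the tool goes at most 62.5 mm and 10.7 degrees, less where a joint would pass 70% of its speed; a pose out of reach is approached as far as the arm can. A call with a gripper value outside its range is refused whole. The fingers move at their own pace and stop on an object; "force" is the grip in N (left out, the last holds). Time passes only in rows, so rows that repeat a pose let the fingers close. It gives the time, the measured TCP pose, the force, the opening and the grip force at its end, in the units of the state.
- get_state(): the state, without advancing time (a new reading comes with each control period).
- snapshot(name): name is "side" or "top"; returns a dict with "image" (400x640x3 uint8, red, green, blue), "intrinsics" (3x3 intrinsics, pixels), "rvec" (rotation vector, rad) and "tvec" (3), from world to camera coordinates, as OpenCV has them. Camera axes: x right, y down, z forward; pixel columns grow to the right and rows downward; lengths in mm; the calibration is good to about 2 mm. A picture is of the moment at which its call begins. There is no depth.
- close_job(): hands the job in; it is judged then, once.
The state is a dict: "t": time; "joints": joint angles; "joint_velocities": joint speeds; "joint_torque": joint torques, N m; "ee_pos": TCP position; "eef_rot": TCP orientation; "ft_force": force on the tool from outside, world axes, zero at the start; "torque": the same for the moment, N m; "width": opening from 0.0 (shut) to 1.0 (fully open); "grasp_force": force on a finger pad.
Only numpy, scipy, OpenCV 4.12 (cv2) and the standard library are available. Lean on these libraries where they do the work, as an engineer would, in place of code of your own. Each camera call takes 0.05 s, during which the arm holds its last target. There are 200 camera calls.

### The job

Open up the small plywood glaze cabinet and bring its blue jar to the front. First pull both wooden flap supports all the way out; then tip the drop-front flap forward, let go of it half-way, where its stays hold it, so that you can take it another way, and lower it gently, without letting it drop, until it lies on both supports. Turn the carousel inside until the blue jar faces the front, and leave the things round the cabinet alone.

Things in the scene. Friction and masses are not known exactly. Their poses are not given: they have to be found in the camera images.
- cabinet: open-topped plywood cabinet fixed on the bench, 224 wide, 228 deep, 185 mm high at its 12 mm cheeks, 208 at the back. Origin: on the bench top, under the middle of its front; x points to its back, y to its left seen from the front, z up; it faces -x, roughly to the robot. Offsets below are in this frame. Deck inside 111 mm high; below it, between the supports, a pigeonhole with stored tiles
- support_left (a joint): slide-out flap support on the left (y = +84 mm): a wooden bar 16 wide, 30 high, its top 98.5 mm above the bench. 0 = pushed in, grows as it is pulled out along the cabinet's -x, 0.095 m = fully out against its stop. It stays where it is left; it takes about 3 N
- support_right (a joint): the same on the right (y = -84 mm)
- support_left_knob (a point): middle of the dark turned knob on the end of the left support: bead 22 mm thick, 20 long, on a thinner neck, 83.5 mm above the bench; 34 mm in front of the cabinet's front when the support is in. The upright flap rises right behind it from 100 mm above the bench, so a hand from above must lean back (25 to 45 degrees) to reach it
- support_right_knob (a point): the same on the right support
- flap (a joint): drop-front panel 224 wide, 125 high, 12 mm thick, 0.36 kg, hinged at its bottom. 0 = shut, upright; opens forward and down (top towards the cabinet's -x); level at 1.57 rad, on both supports 1.57 to 1.60. Friction stays hold it where it is left up to 0.8 rad (1 to 2 N at its edge turn it); beyond about 0.95 it falls if not held. With the supports in it would fall past level
- flap_hinge (a point): middle of the hinge line, which runs along the cabinet's y through (0, 0, 100 mm): the outer bottom edge of the flap. It does not move. Shut, the flap takes up x = 0 to 12 mm
- flap_edge (a point): middle of the flap's free edge (top edge when shut): 125 mm from the hinge line, in the middle of the 12 mm thickness (6 mm from its outer face). Free space behind it when shut: 33 mm to the nearest jar
- flap_hole (a point): middle of the hand hole through the flap, 96 mm wide along the edge, 34 mm high, 86 mm from the hinge line. Between it and the free edge runs a strip 22 mm wide, 12 thick (its middle 114 mm from the hinge line), to be pinched with one finger through the hole and one beyond the edge, from the inner side, which is the upper side once the flap leans forward
- carousel (a joint): round wooden carousel, 170 mm across, top 127 mm above the bench, axis upright at x = 120, y = 0 mm. 0 = blue jar exactly at the front; grows counter-clockwise from above (blue jar goes to the right side). 0.8 N at the rim turns it; it stays where left. Three jars, to 76 mm tall, 53 to 61 thick, are clipped on 45 mm from the axis: blue (black lid), orange-brown (white lid), dark brown (red lid)
- carousel_axis (a point): centre of the carousel's top face; it does not move
- blue_jar_top (a point): middle of the black lid of the blue jar on the carousel, 204 mm above the bench
- peg_c (a point): one of three upright turning pegs on the carousel's rim, half-way between the jars, 77 mm from the axis: 10 mm thick, from 127 to 184 mm above the bench; this point is on the peg's axis, 170 mm above the bench. Seen from above it stands 60 degrees clockwise from the blue jar; the others stand 60 degrees counter-clockwise from it and opposite it
- jar_celadon: loose bystander: pale green jar with a black lid, 65 mm thick, 62 mm high, origin under its middle
- labels: loose bystander: white roll lying flat, 60 mm in diameter, 26 mm high, origin under its middle
- green_tile: loose bystander: tile 72 x 48 x 9 mm, half green, lying flat in front of the cabinet, origin under its middle

How it is judged:
By the outcome, as a careful person would: the job done as asked, in the order asked, and still so for the second after the job is handed in, with the robot touching nothing.
It also fails if it takes over 72 s, if anything falls off the work surface, if the arm or the gripper's body presses on something with over 40 N, if the wrist force passes 120 N, or if a joint passes its speed limit or range.

## Working session

There is one attempt and no reset: what is moved stays moved. The work goes in short steps, Python scripts to look and compute and a tool call to move; the robot and the scene stay as the last step left them, time stands still between calls to the robot, and variables do not carry over. Pictures are saved under pics/ and viewed, at most 10 in all, crops included, and the job is handed in when it is done.

Besides the shell and the picture viewer there is one more tool, called after "Emit:" as name([rows], argument=value, ...), one row to a line, values as JSON. step_arm: Moves the arm, as the interface text tells. Its arguments: {"type":"object","properties":{"plan":{"type":"array"},"force":{"type":"number"}},"required":["plan"]}

```bash
mkdir -p pics
python3 - <<'E'
from cell import *
import cv2
print(get_state())
for n in("top","side"):
    s=snapshot(n); cv2.imwrite(f"pics/{n}0.png",s["image"][:,:,::-1]); print(n,s["intrinsics"],s["rvec"],s["tvec"])
E
```

```text
{'t': 0.0, 'joints': array([ 1.14216183e+00,  4.87707637e-02,  9.76064269e-02,  1.62196722e+00,
       -2.22536380e-05,  1.44299142e+00]), 'joint_velocities': array([ 0.00131049,  0.00113005,  0.00018665,  0.00153338,  0.00014858,
       -0.00054513]), 'joint_torque': array([-2.50685807e-04, -3.38781559e+01,  3.20015359e+01,  2.03111710e-02,
       -4.39387611e-05, -6.55055786e-06]), 'ee_pos': array([155.353003  , 500.90853064, 247.11098   ]), 'eef_rot': array([-3.13927363e+00, -2.75569629e-04,  2.84076277e+00]), 'ft_force': array([ 0.07196193, -1.01058243, -0.5684259 ]), 'torque': array([-0.01654234, -0.00336432,  0.00503106]), 'grasp_force': 0.0, 'width': 1.0042603251344346}
top [[480.7697592    0.         328.67010367]
 [  0.         480.7697592  201.15317428]
 [  0.           0.           1.        ]] [ 2.13256607 -2.14630766  0.1657039 ] [-359.18261394  478.63253113 1007.99296431]
side [[431.36155928   0.         323.62486132]
 [  0.         431.36155928 193.03920839]
 [  0.           0.           1.        ]] [ 2.16624257 -0.10224848  0.01972657] [-476.65774953  -56.96069495 1204.25668401]
```

View pics/top0.png

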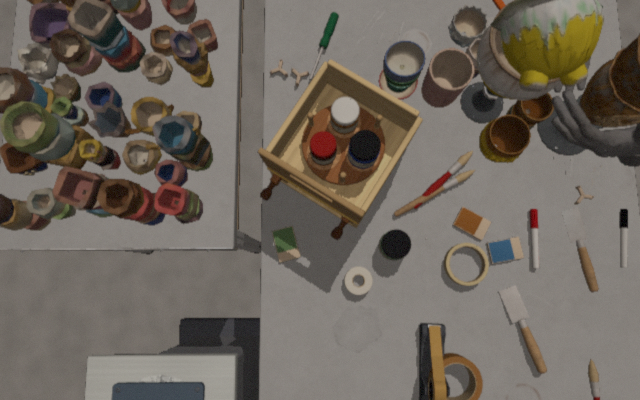

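View pics/side0.png

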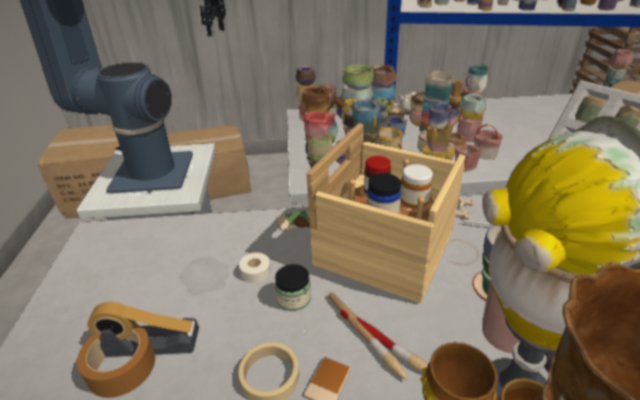

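The top view shows the cabinet (centre about 340,150) with its front toward the lower left. The knobs are near (268,192) and (338,230), and the lids are red (322,148), black (364,150) and white (345,115). The celadon jar is at (396,245), the labels at (358,281) and the tile at (286,243).

```bash
cat > h.py <<'E'
from cell import *
import cv2, numpy as np
from scipy.spatial.transform import Rotation as Ro
def cam(s): return s["intrinsics"],cv2.Rodrigues(s["rvec"])[0],np.array(s["tvec"]).ravel()
def ray(s,uv):
    K,R,t=cam(s); d=R.T@np.linalg.inv(K)@np.array([uv[0],uv[1],1.]); return -R.T@t,d
def onz(s,uv,z):
    o,d=ray(s,uv); return o+d*(z-o[2])/d[2]
def proj(s,P):
    return cv2.projectPoints(np.float64(P).reshape(-1,1,3),s["rvec"],s["tvec"],s["intrinsics"],None)[0].reshape(-1,2)
E
python3 - <<'E'
from h import *
s=snapshot("top"); im=s["image"]
np.set_printoptions(precision=1,suppress=True)
print("camera",ray(s,(0,0))[0])
hsv=cv2.cvtColor(im,cv2.COLOR_RGB2HSV)
def blob(m,box,n,z):
    x0,y0,x1,y1=box; k=np.zeros(m.shape,np.uint8);k[y0:y1,x0:x1]=m[y0:y1,x0:x1].astype(np.uint8)*255
    c=max(cv2.findContours(k,0,1)[0],key=cv2.contourArea); (c0,r)=cv2.minEnclosingCircle(c); print(n,c0,r,cv2.contourArea(c),onz(s,c0,z))
H,S,V=[hsv[...,i].astype(int) for i in range(3)]
blob((S>150)&((H<8)|(H>172))&(V>90),(300,120,340,170),"red",204)
blob(V<45,(340,125,390,180),"blk",204)
blob((S<50)&(V>150),(325,90,365,140),"wht",204)
blob(V<50,(375,225,415,265),"cel",62)
blob((S<50)&(V>140),(340,262,378,300),"lab",26)
blob((V<110)&(S>90),(258,172,282,205),"kL",83.5)
blob((V<110)&(S>90),(325,215,352,242),"kR",83.5)
cv2.imwrite("pics/c.png",cv2.resize(im[55:255,250:430,::-1],None,fx=3,fy=3,interpolation=cv2.INTER_CUBIC)[:600])
E
```

```text
camera [ 313.8 -363.3 1069.4]
red (322.8461608886719, 143.0) 13.191896438598633 484.5 [ 559.5 -352.3  204. ]
blk (364.6610107421875, 146.67796325683594) 16.889022827148438 743.0 [ 551.9 -429.8  204. ]
wht (345.0, 109.0) 13.153046607971191 494.5 [ 625.1 -394.2  204. ]
cel (394.6473693847656, 244.3552703857422) 15.3662691116333 637.0 [ 380.  -499.7   62. ]
lab (358.5, 279.5) 14.57748031616211 600.5 [ 307.8 -425.1   26. ]
kL (272.0, 185.0) 15.811488151550293 194.0 [ 503.9 -244.2   83.5]
kR (342.70513916015625, 226.2948760986328) 14.013627052307129 180.5 [ 416.4 -390.9   83.5]
```

View pics/c.png

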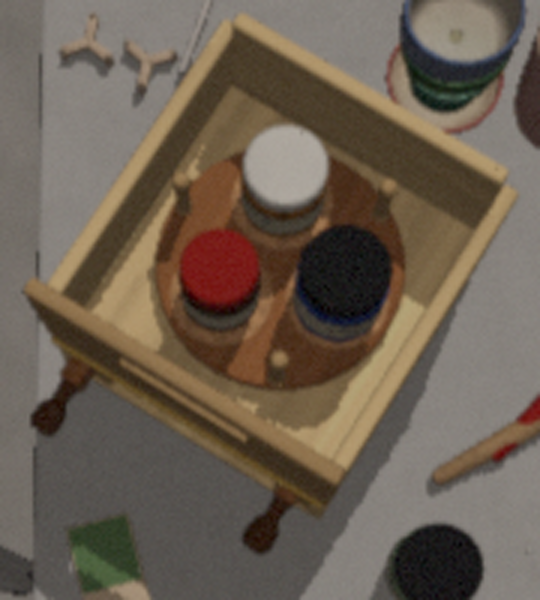

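The crop gives these full-image pixels. Lids: black (364.3,145), red (323,144.3), white (345.3,110.7). Pegs: (310.7,115), (379.3,117.3), (343.3,174). Knob beads: (266,193.3) and (337.3,233.3). Flap top corners: (259.5,150) and (362,218).

Run:
```python
from h import *
np.set_printoptions(precision=1,suppress=True)
s=snapshot("top")
f=lambda u,v,z:onz(s,(u,v),z)[:2]
L=[f(364.3,145,204),f(323,144.3,204),f(345.3,110.7,204)]
P=[f(310.7,115,184),f(379.3,117.3,184),f(343.3,174,184)]
kl,kr=f(266,193.3,83.5),f(337.3,233.3,83.5)
ax1,ax2=np.mean(L,0),np.mean(P,0)
print("axis",ax1,ax2,"r",[np.linalg.norm(l-ax1) for l in L],[np.linalg.norm(p-ax2) for p in P])
print("knobs",kl,kr,np.linalg.norm(kl-kr))
fl=[f(259.5,149.5,225),f(361.7,218.3,225),f(250+35/3,55+279/3,225),f(250+347/3,55+470/3,225)]
print("flap",fl,np.linalg.norm(fl[0]-fl[1]),np.linalg.norm(fl[2]-fl[3]))
bk=[f(250+237/3,55+14/3,208),f(250+508/3,55+178/3,208)]
print("back",bk,np.linalg.norm(bk[0]-bk[1]))
for a,b in[(kl,kr),(fl[0],fl[1]),(fl[2],fl[3]),bk]:
    d=a-b; print("yaw of x axis",np.degrees(np.arctan2(-d[0],d[1])))
m=(kl+kr)/2; d=(ax1+ax2)/2-m; print("axis-knobmid",np.linalg.norm(d),np.degrees(np.arctan2(d[1],d[0])))
for n,p,c in [("blk",L[0],ax1),("red",L[1],ax1),("wh",L[2],ax1)]+[("peg",p,ax2) for p in P]:
    print(n,np.degrees(np.arctan2(*(p-c)[::-1])))
print("tile",onz(s,(250+104/3,55+555/3),9), f(250+110/3,55+575/3,9))
sd=snapshot("side")
cv2.imwrite("pics/sc.png",cv2.resize(sd["image"][110:300,230:480,::-1],None,fx=3,fy=3))
```

```text
axis [ 578.  -392.2] [ 580.2 -393.2] r [np.float64(43.521505190236084), np.float64(44.81607718365758), np.float64(43.891014310849684)] [np.float64(75.95712235545916), np.float64(75.79812264600054), np.float64(75.57817115291078)]
knobs [ 486.4 -231.9] [ 402.  -379.6] 170.07946053476957
flap [array([ 542.2, -237.9]), array([ 415.7, -420.6]), array([ 544.9, -241.8]), array([ 427.4, -427.9])] 222.2496748301999 220.0705541321453
back [array([ 721.8, -364.8]), array([ 612.3, -532.6])] 200.43664938332188
yaw of x axis -29.74215855790328
yaw of x axis -34.6902132853169
yaw of x axis -32.26359120045639
yaw of x axis -33.11511415981149
axis-knobmid 160.44825644082766 -32.80437025990464
blk -121.65500735545645
red 117.90785137589815
wh -3.340488467795436
peg 57.7662105962169
peg -62.494826241533175
peg 177.74021788965769
tile [ 394.7 -264.6    9. ] [ 380.  -269.2]
```

View pics/sc.png

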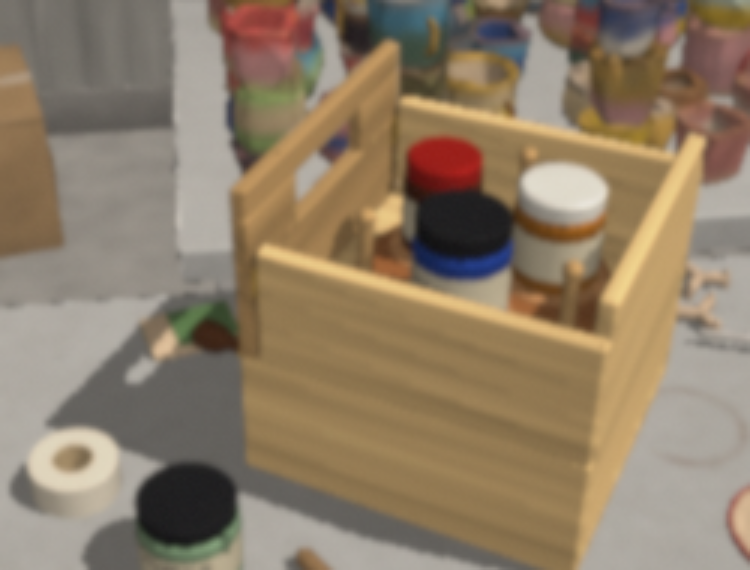

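The side view agrees with this: flap shut, cheeks and pegs where expected, blue jar at the right. Best fit is cabinet origin at about (478,-329) and yaw about -32.3°, and the left support already looks about 8 mm out. Next I compute the hover pose for the left knob.

```bash
cat >> h.py <<'E'
np.set_printoptions(precision=2,suppress=True)
O=np.array([478.,-329,0]); YAW=-32.3
C=Ro.from_euler('z',YAW,degrees=True).as_matrix()
def tool(lean): # lean>0: fingers point to cabinet +x (hand leans back); tool y = cabinet y
    R=Ro.from_matrix(C@np.diag([-1.,1,-1])); return R*Ro.from_rotvec([0,-lean,0],degrees=True)
def rel(pc,lean): # target TCP in cabinet frame -> shift, turn
    st=get_state(); R0=Ro.from_euler('xyz',st["eef_rot"])
    d=R0.inv().apply(O+C@np.array(pc,float)-st["ee_pos"]); r=(R0.inv()*tool(lean)).as_rotvec(degrees=True)
    print("shift",d,"turn",r)
def where():
    st=get_state(); R0=Ro.from_euler('xyz',st["eef_rot"]); print("t",st["t"],"cab pos",C.T@(st["ee_pos"]-O),"relrot",(tool(0).inv()*R0).as_rotvec(degrees=True),"F",C.T@st["ft_force"],st["width"],st["grasp_force"],st["joints"])
E
python3 -c "
from h import *
where(); rel([-95,86,280],0); rel([-44-75*.574,86,83.5+75*.819],35)"
```

```text
t 0.25 cab pos [-716.26  529.33  247.71] relrot [  0.07   0.   -15.07] F [ 1.1  -0.3   0.12] 0.9988005687130885 0.0 [1.14 0.05 0.1  1.62 0.   1.44]
shift [-484.64 -589.63  -31.66] turn [-0.07 -0.   15.07]
shift [-492.34 -591.53  103.41] turn [  4.53 -34.8   14.62]
```

Emit:
step_arm([
  [-240,-295,-70,0,0,8,60],
  [-240,-295,-70,0,0,8,60],
  [-240,-295,-70,0,0,8,60],
  [-240,-295,-70,0,0,8,60],
  [-240,-295,-70,0,0,8,60],
  [-240,-295,-70,0,0,8,60],
  [-485,-590,-32,0,0,15,50],
  [-485,-590,-32,0,0,15,50],
  [-485,-590,-32,0,0,15,50],
  [-485,-590,-32,0,0,15,50],
  [-485,-590,-32,0,0,15,50],
  [-485,-590,-32,0,0,15,50],
  [-485,-590,-32,0,0,15,50],
  [-485,-590,-32,0,0,15,50],
  [-485,-590,-32,0,0,15,50],
  [-485,-590,-32,0,0,15,50],
])

```text
t: 2.25
ee_pos: [443.9, -204.7, 280.9]
eef_rot: [3.141, 0.001, 2.58]
ft_force: [0.1, 0.2, 0.1]
width: 0.583
grasp_force: 0.0
```

```bash
python3 -c "
from h import *
where(); rel([-44-60*.574,85,83.5+60*.819],35);rel([-44,85,83.5],35)"
```

```text
t 2.25 cab pos [-95.26  86.8  280.94] relrot [-0.01 -0.05 -0.15] F [-0.02  0.28  0.12] 0.5833824180364103 0.0 [-0.57 -0.04  0.08  1.69  0.   -0.01]
shift [-16.69  -1.87 148.31] turn [  0.05 -34.95   0.14]
shift [-51.09  -1.96 197.48] turn [  0.05 -34.95   0.14]
```

Emit:
step_arm([
  [-17,-2,50,0,-10,0,50],
  [-17,-2,100,0,-20,0,50],
  [-17,-2,148,0,-30,0,50],
  [-17,-2,148,0,-35,0,50],
  [-17,-2,148,0,-35,0,50],
  [-17,-2,148,0,-35,0,50],
])

```text
t: 3.0
ee_pos: [460.9, -218.4, 140.0]
eef_rot: [-3.141, 0.622, 2.58]
ft_force: [1.0, -0.7, 0.6]
width: 0.584
grasp_force: 0.0
```

```bash
python3 -c "
from h import *
where(); rel([-44,85,83.5],35)
s=snapshot('top'); cv2.imwrite('pics/k1.png',cv2.resize(s['image'][110:260,220:420,::-1],None,fx=4,fy=4))"
```

```text
t 3.0 cab pos [-73.51  84.32 139.95] relrot [ -0.02 -35.63  -0.11] F [ 1.21 -0.07  0.64] 0.5838370464294483 0.0 [-0.58 -0.65 -0.81  0.79  0.01 -0.02]
shift [ 8.9   0.63 63.07] turn [0.06 0.63 0.1 ]
```

View pics/k1.png

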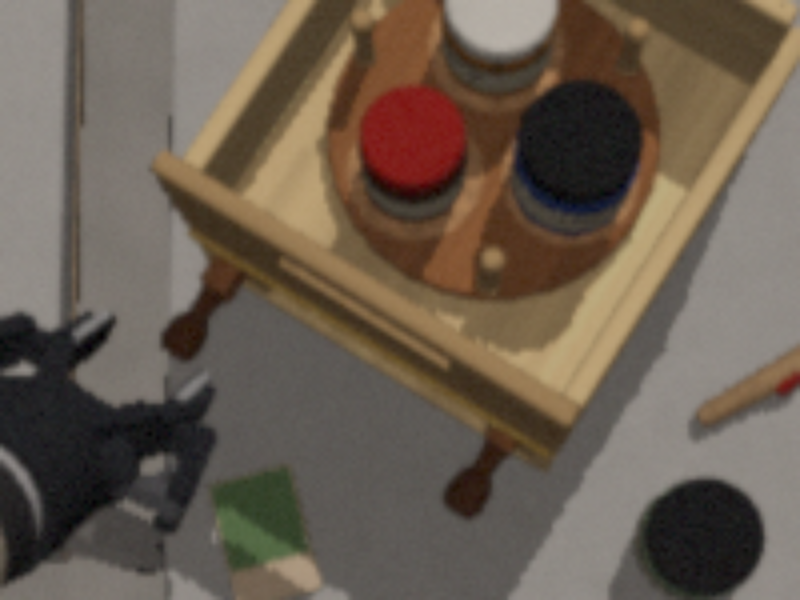

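The fingers' midpoint is at about pixel (256,198), with the knob bead at (266.2,193.7). I'll check that the fingers line up with the calibration.

```bash
python3 -c "
from h import *
s=snapshot('top'); st=get_state(); z=Ro.from_euler('xyz',st['eef_rot']).apply([0,0,1])
for k in (5,10,17): print(k,proj(s,st['ee_pos']+k*z))
for u in [(266.2,193.7),(337.2,232.5)]: print(C.T@(onz(s,u,83.5)-O))
for c in [(-34,84,83.5),(-44,84,83.5),(-34,-84,83.5),(0,112,225),(0,-112,225),(12,112,225),(12,-112,225)]: print(c,proj(s,O+C@np.array(c,float)))
"
```

```text
5 [[256.57 199.88]]
10 [[257.69 198.97]]
17 [[259.23 197.7 ]]
[-45.24  85.73  83.5 ]
[-35.87 -82.32  83.5 ]
(-34, 84, 83.5) [[269.84 189.62]]
(-44, 84, 83.5) [[267.22 193.63]]
(-34, -84, 83.5) [[338.37 232.16]]
(0, 112, 225) [[257.49 151.83]]
(0, -112, 225) [[363.39 216.89]]
(12, 112, 225) [[261.12 146.36]]
(12, -112, 225) [[366.91 211.18]]
```

```bash
sed -i 's/YAW=-32.3/YAW=-32.8/' h.py; python3 -c "
from h import *
where(); rel([-44,85,83.5],35)"
```

```text
t 3.1 cab pos [-73.32  83.39 141.26] relrot [ -0.17 -35.67  -0.56] F [ 0.29 -0.76  0.67] 0.5826303492861834 0.0 [-0.58 -0.65 -0.81  0.79  0.01 -0.02]
shift [ 9.85  1.32 64.03] turn [0.33 0.67 0.48]
```

Emit:
step_arm([
  [10,1.5,30,0,0.5,0.5,50],
  [10,1.5,64,0,0.5,0.5,50],
  [10,1.5,64,0,0.5,0.5,50],
  [10,1.5,64,0,0.5,0.5,5],
  [10,1.5,64,0,0.5,0.5,5],
  [10,1.5,64,0,0.5,0.5,5],
  [10,1.5,64,0,0.5,0.5,5],
  [10,1.5,64,0,0.5,0.5,5],
], force=40)

```text
t: 4.1
ee_pos: [484.5, -231.2, 78.1]
eef_rot: [3.134, 0.609, 2.569]
ft_force: [0.4, 2.7, 6.0]
width: 0.237
grasp_force: 39.3
```

```bash
python3 -c "
from h import *
where(); rel([-44,85,83.5],35); rel([-44-85,85,83.5],35)"
```

```text
t 4.1 cab pos [-47.56  85.76  78.07] relrot [ -0.41 -34.9   -0.12] F [-1.12  2.52  6.02] 0.23687880342396406 39.29971855133772 [-0.58 -0.5  -0.84  0.62  0.01 -0.  ]
shift [-6.02 -0.74 -2.42] turn [ 0.42 -0.1  -0.01]
shift [ 63.69  -0.4  -51.05] turn [ 0.42 -0.1  -0.01]
```

Emit:
step_arm([
  [-1.7,0,-2.5,0,0,0,5],
  [11,0,-12,0,0,0,5],
  [24,0,-21,0,0,0,5],
  [37,0,-30,0,0,0,5],
  [50,0,-39,0,0,0,5],
  [60,0,-46,0,0,0,5],
  [60,0,-46,0,0,0,5],
])

```text
t: 4.97
ee_pos: [418.4, -189.0, 78.1]
eef_rot: [3.134, 0.602, 2.569]
ft_force: [-0.7, 4.7, 1.9]
width: 0.236
grasp_force: 41.5
```

```bash
python3 -c "
from h import *
where()"
```

```text
t 4.975 cab pos [-125.96   85.4    78.1 ] relrot [ -0.4  -34.5   -0.11] F [-3.17  3.6   1.92] 0.23628989850957302 41.49016966111958 [-0.58 -0.8  -1.    0.77  0.01 -0.  ]
```

Emit:
step_arm([
  [2,0,-1.4,0,0,0,5],
  [4,0,-2.8,0,0,0,5],
  [6,0,-4.2,0,0,0,5],
  [8,0,-5.6,0,0,0,5],
  [8,0,-5.6,0,0,0,5],
])

```text
t: 5.6
ee_pos: [414.8, -186.8, 80.1]
eef_rot: [3.133, 0.615, 2.568]
ft_force: [37.7, -16.3, -21.8]
width: 0.234
grasp_force: 40.9
```

```bash
python3 -c "
from h import *
where()"
```

```text
t 5.6 cab pos [-130.12   85.32   80.05] relrot [ -0.46 -35.22  -0.08] F [ 40.54   6.71 -21.75] 0.23430305592180226 40.86746882647276 [-0.58 -0.84 -1.02  0.78  0.01 -0.  ]
```

Emit:
step_arm([
  [-4.5,0,3,0,0,0,5],
  [-4.5,0,3,0,0,0,50],
  [-4.5,0,3,0,0,0,50],
  [-4.5,0,3,0,0,0,50],
  [-4.5,0,3,0,0,0,50],
  [-4.5,0,-40,0,0,0,50],
  [-4.5,0,-80,0,0,0,50],
  [-4.5,0,-80,0,0,0,50],
])

```text
t: 6.6
ee_pos: [381.9, -164.8, 150.8]
eef_rot: [3.137, 0.601, 2.569]
ft_force: [0.4, -0.1, 0.8]
width: 0.585
grasp_force: 0.0
```

```bash
python3 -c "
from h import *
where(); rel([-37-60*.574,-83.5,84+60*.819],35);rel([-37,-83.5,84],35)
s=snapshot('top'); cv2.imwrite('pics/k2.png',cv2.resize(s['image'][110:260,220:420,::-1],None,fx=4,fy=4))"
```

```text
t 6.6 cab pos [-169.72   85.97  150.77] relrot [ -0.24 -34.45  -0.05] F [0.35 0.11 0.85] 0.5849241568536192 0.0 [-0.57 -0.99 -0.93  1.03  0.    0.  ]
shift [ -71.14 -169.72   69.43] turn [ 0.24 -0.55 -0.02]
shift [ -71.75 -169.97  129.43] turn [ 0.24 -0.55 -0.02]
```

View pics/k2.png

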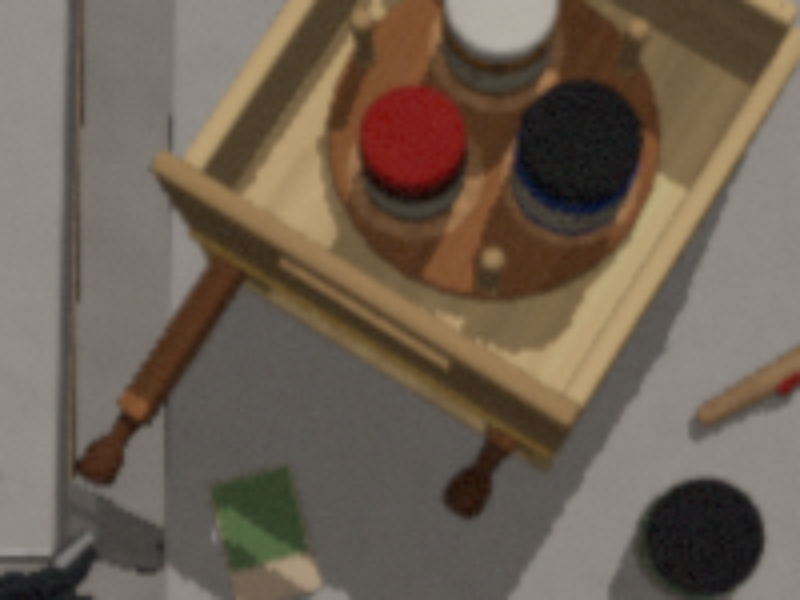

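The left support is out, its bead at full-image pixel (244.5,225). The right knob is untouched at (337,232). Next I go to the right knob.

Emit:
step_arm([
  [-36,-85,30,0,-0.5,0,50],
  [-36,-85,30,0,-0.5,0,50],
  [-71,-170,69,0,-0.5,0,50],
  [-71,-170,69,0,-0.5,0,50],
  [-71,-170,69,0,-0.5,0,50],
  [-71,-170,100,0,-0.5,0,50],
  [-71,-170,128,0,-0.5,0,50],
  [-71,-170,128,0,-0.5,0,50],
  [-71,-170,128,0,-0.5,0,5],
  [-71,-170,128,0,-0.5,0,5],
  [-71,-170,128,0,-0.5,0,5],
  [-71,-170,128,0,-0.5,0,5],
  [-71,-170,128,0,-0.5,0,5],
], force=40)

```text
t: 8.28
ee_pos: [400.2, -376.8, 82.0]
eef_rot: [3.135, 0.607, 2.57]
ft_force: [0.6, 5.7, 3.3]
width: 0.235
grasp_force: 39.1
```

```bash
python3 -c "
from h import *
where()"
```

```text
t 8.275 cab pos [-39.53 -82.29  81.98] relrot [ -0.39 -34.79  -0.15] F [-2.57  5.12  3.32] 0.23474504457386364 39.13332838565111 [-1.02 -0.43 -0.79  0.66  0.25 -0.37]
```

Emit:
step_arm([
  [12,0,-8,0,0,0,5],
  [25,0,-17.5,0,0,0,5],
  [38,0,-26.6,0,0,0,5],
  [51,0,-35.7,0,0,0,5],
  [63,0,-44,0,0,0,5],
  [68,0,-47.6,0,0,0,5],
  [70,0,-49,0,0,0,5],
  [72,0,-50.4,0,0,0,5],
  [74,0,-51.8,0,0,0,5],
  [76,0,-53.2,0,0,0,5],
  [76,0,-53.2,0,0,0,5],
])

```text
t: 9.65
ee_pos: [324.6, -328.5, 82.3]
eef_rot: [3.136, 0.616, 2.573]
ft_force: [29.3, -16.6, -20.4]
width: 0.229
grasp_force: 41.7
```

```bash
python3 -c "
from h import *
where()"
```

```text
t 9.65 cab pos [-129.19  -82.67   82.29] relrot [ -0.38 -35.29  -0.32] F [ 33.65   1.9  -20.44] 0.2286407294085804 41.669140588492155 [-1.15 -0.76 -0.97  0.83  0.33 -0.5 ]
```

Emit:
step_arm([
  [-4.5,0,3,0,0,0,5],
  [-4.5,0,3,0,0,0,50],
  [-4.5,0,3,0,0,0,50],
  [-4.5,0,3,0,0,0,50],
  [-4.5,0,3,0,0,0,50],
  [-4.5,0,-40,0,0,0,50],
  [-4.5,0,-50,0,5,0,50],
  [-4.5,0,-50,0,5,0,50],
])

```text
t: 10.65
ee_pos: [301.0, -315.9, 127.8]
eef_rot: [3.14, 0.522, 2.571]
ft_force: [-0.5, 0.1, 0.3]
width: 0.584
grasp_force: 0.0
```

```bash
cat >> h.py <<'E'
def tool2(L): # tool y = cabinet x (fingers close fore-aft), lean L as above (negative: fingers point to robot)
    s,c=np.sin(np.radians(L)),np.cos(np.radians(L)); return Ro.from_matrix(C@np.array([[0,c,s],[1,0,0],[0,s,-c]]))
def rel2(pc,L):
    st=get_state(); R0=Ro.from_euler('xyz',st["eef_rot"])
    print("shift",R0.inv().apply(O+C@np.array(pc,float)-st["ee_pos"]),"turn",(R0.inv()*tool2(L)).as_rotvec(degrees=True))
E
python3 -c "
from h import *
where(); rel2([-60,0,290],0); rel2([0,0,280],0)
s=snapshot('top')
for c in [(-129,84,83.5),(-129,-84,83.5)]: print(c,proj(s,O+C@np.array(c,float)))
cv2.imwrite('pics/k3.png',cv2.resize(s['image'][110:310,220:420,::-1],None,fx=3,fy=3))"
```

```text
t 10.65 cab pos [-155.89  -84.88  127.79] relrot [ -0.09 -29.93  -0.11] F [-0.46 -0.19  0.27] 0.5838523227252157 0.0 [-1.16 -0.76 -0.84  1.05  0.28 -0.53]
shift [-164.15   84.83  -92.56] turn [23.54 23.4  87.87]
shift [-211.16   84.69  -53.95] turn [23.54 23.4  87.87]
(-129, 84, 83.5) [[244.43 227.58]]
(-129, -84, 83.5) [[313.07 271.82]]
```

View pics/k3.png

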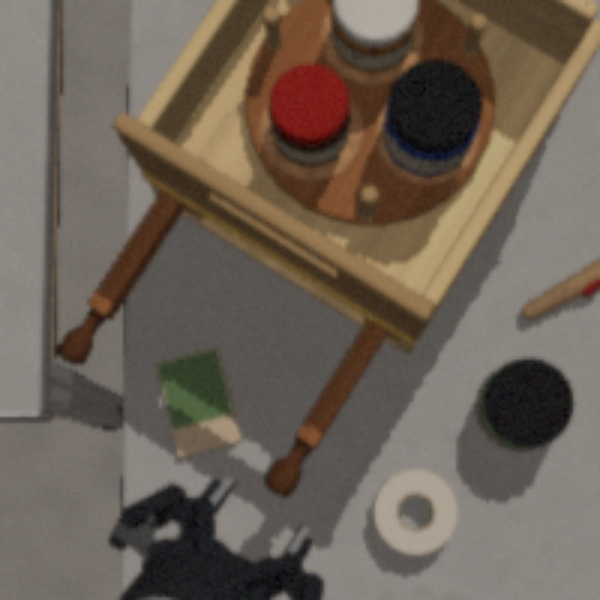

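Both supports are out. The beads are at about (244.3,225.7) and (314.3,268.3). I'll check the travel numerically.

```bash
python3 -c "
from h import *
s=snapshot('top'); im=s['image']; V=im.max(2).astype(int); S=V-im.min(2)
before=cv2.imread('pics/top0.png')[:,:,::-1]
for n,p0,p1 in [('L',(266.1,193.5),(244.3,225.7)),('R',(337.2,232.8),(314.3,268.3))]:
    a,b=[C.T@(onz(s,p,83.5)-O) for p in (p0,p1)]; print(n,a,b,a-b)
for box in [(236,210,262,236),(304,250,330,278)]:
    x0,y0,x1,y1=box; c=im[y0:y1,x0:x1].astype(int); m=((c[...,0]-c[...,2])>25)&(c[...,0]<150)
    ys,xs=np.nonzero(m); P=np.array([C.T@(onz(s,(x0+x,y0+y),83.5)-O) for x,y in zip(xs,ys)])
    h,e=np.histogram(P[:,0],bins=np.arange(-150,-80,4)); print(P[:,0].min(),P[:,0].max(),P[:,1].mean()); print(e[:-1].astype(int),h)
"
```

```text
L [-45.75  85.74  83.5 ] [-125.92   86.4    83.5 ] [80.17 -0.66  0.  ]
R [-35.67 -82.96  83.5 ] [-121.71  -82.29   83.5 ] [86.03 -0.67  0.  ]
-137.92392804176293 -82.51696052778964 87.35767835075156
[-150 -146 -142 -138 -134 -130 -126 -122 -118 -114 -110 -106 -102  -98
  -94  -90  -86] [ 0  0  0  3 13 19 20 16 14 12  8  7  6 14 17 11  6]
-133.2447156380328 -74.42934452186306 -82.25820800192892
[-150 -146 -142 -138 -134 -130 -126 -122 -118 -114 -110 -106 -102  -98
  -94  -90  -86] [ 0  0  0  0 10 18 19 17 16 12  9  9  7 11 17 16 16]
```

The right one may be a few mm short because the grip slipped on the bead. I'll regrip it nearer its neck and pull again, checking the force.

```bash
python3 -c "
from h import *
rel([-119,-82.5,82],35)"
```

```text
shift [-12.92   0.89  55.52] turn [ 0.3  -5.36 -0.04]
```

Emit:
step_arm([
  [-13,1,20,0,-5,0,50],
  [-13,1,55,0,-5,0,50],
  [-13,1,55,0,-5,0,50],
  [-13,1,55,0,-5,0,50],
  [-13,1,55,0,-5,0,5],
  [-13,1,55,0,-5,0,5],
  [-13,1,55,0,-5,0,5],
  [-13,1,55,0,-5,0,5],
  [-13,1,55,0,-5,0,5],
], force=60)

```text
t: 11.88
ee_pos: [334.0, -334.5, 85.1]
eef_rot: [3.137, 0.608, 2.57]
ft_force: [-1.2, 3.9, 5.2]
width: 0.225
grasp_force: 58.6
```

```bash
python3 -c "
from h import *
where()"
```

```text
t 11.875 cab pos [-118.03  -82.59   85.1 ] relrot [ -0.26 -34.83  -0.1 ] F [-3.17  2.63  5.23] 0.2253359776033124 58.58253812184557 [-1.13 -0.71 -0.93  0.81  0.31 -0.47]
```

Pull along cabinet -x in small steps (12 mm = [9.8, 0, -6.9]).

Emit:
step_arm([
  [1.6,0,-1.1,0,0,0,5],
  [3.3,0,-2.3,0,0,0,5],
  [3.3,0,-2.3,0,0,0,5],
])

```text
t: 12.25
ee_pos: [331.5, -332.8, 85.2]
eef_rot: [3.137, 0.611, 2.571]
ft_force: [10.1, -3.2, -0.2]
width: 0.226
grasp_force: 60.2
```

Emit:
step_arm([
  [1.6,0,-1.1,0,0,0,5],
  [3.3,0,-2.3,0,0,0,5],
  [3.3,0,-2.3,0,0,0,5],
])

```text
t: 12.62
ee_pos: [331.0, -332.5, 85.6]
eef_rot: [3.139, 0.621, 2.575]
ft_force: [39.8, -26.1, -24.2]
width: 0.228
grasp_force: 61.3
```

```bash
python3 -c "
from h import *
where()"
```

```text
t 12.625 cab pos [-121.66  -82.6    85.56] relrot [ -0.26 -35.56  -0.39] F [ 47.61  -0.37 -24.25] 0.22760764598084351 61.295138215937186 [-1.14 -0.74 -0.95  0.81  0.32 -0.48]
```

That's a hard stop: 47 N with no further travel. Release and go to the flap's top edge.

Emit:
step_arm([
  [-3.3,0,2.3,0,0,0,5],
  [-3.3,0,2.3,0,0,0,50],
  [-3.3,0,2.3,0,0,0,50],
  [-3.3,0,2.3,0,0,0,50],
  [-3.3,0,2.3,0,0,0,50],
  [-3.3,0,-40,0,0,0,50],
  [-3.3,0,-60,0,5,0,50],
  [-3.3,0,-60,0,5,0,50],
], force=30)

```text
t: 13.62
ee_pos: [300.7, -314.9, 138.3]
eef_rot: [3.141, 0.523, 2.571]
ft_force: [-0.4, -0.4, 0.2]
width: 0.59
grasp_force: 0.0
```

```bash
python3 -c "
from h import *
where(); rel2([-80,0,290],0); rel2([4,0,270],0)"
```

```text
t 13.625 cab pos [-156.63  -84.16  138.29] relrot [ -0.05 -29.98  -0.09] F [-0.11 -0.55  0.2 ] 0.589651885943774 0.0 [-1.16 -0.76 -0.82  1.07  0.28 -0.52]
shift [-142.31   84.09  -93.  ] turn [23.55 23.46 87.85]
shift [-205.07   83.93  -33.7 ] turn [23.55 23.46 87.85]
```

Emit:
step_arm([
  [-70,30,-90,6,6,22,50],
  [-142,84,-93,12,12,44,50],
  [-142,84,-93,18,18,66,50],
  [-142,84,-93,23.5,23.5,88,50],
  [-142,84,-93,23.5,23.5,88,45],
  [-142,84,-93,23.5,23.5,88,45],
  [-142,84,-93,23.5,23.5,88,45],
  [-142,84,-93,23.5,23.5,88,45],
  [-142,84,-93,23.5,23.5,88,45],
  [-142,84,-93,23.5,23.5,88,45],
  [-205,84,-34,23.5,23.5,88,45],
  [-205,84,-34,23.5,23.5,88,45],
  [-205,84,-34,23.5,23.5,88,45],
  [-205,84,-34,23.5,23.5,88,45],
])

```text
t: 15.38
ee_pos: [480.2, -329.1, 266.0]
eef_rot: [-3.136, -0.005, 0.998]
ft_force: [0.0, -0.5, 0.2]
width: 0.526
grasp_force: 0.0
```

```bash
python3 -c "
from h import *
where(); rel2([6,0,225],0)
s=snapshot('side'); cv2.imwrite('pics/f1.png',cv2.resize(s['image'][90:240,270:470,::-1],None,fx=4,fy=4))"
```

```text
t 15.375 cab pos [  1.86   1.12 265.98] relrot [ 0.04  0.48 90.03] F [ 0.26 -0.4   0.17] 0.526105482995343 0.0 [-0.72  0.21  0.32  1.68  0.    1.43]
shift [-1.32  4.38 40.95] turn [-0.33 -0.28 -0.03]
```

View pics/f1.png

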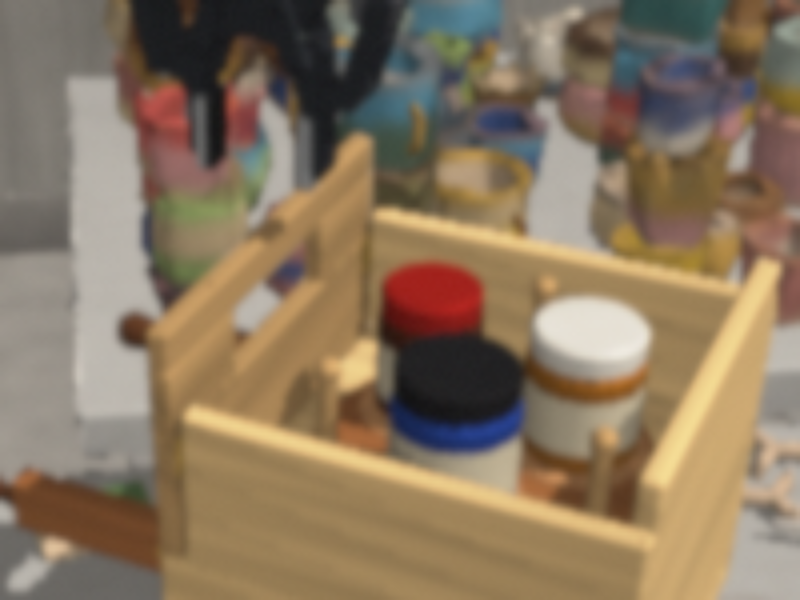

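The fingers straddle the flap's top edge correctly: tips at crop (208,150) and (312,170), flap middle at (262,235). Lower, then drag forward.

Emit:
step_arm([
  [-1,4,20,0,0,0,45],
  [-1,4,41,0,0,0,45],
  [-1,4,41,0,0,0,36],
  [-1,4,41,0,0,0,36],
  [-1,4,41,0,0,0,36],
])

```text
t: 16.05
ee_pos: [483.8, -332.8, 226.7]
eef_rot: [-3.139, -0.005, 0.996]
ft_force: [0.2, -0.5, -0.6]
width: 0.422
grasp_force: 0.0
```

```bash
python3 -c "
from h import *
where(); rel2([-6,0,225],0);rel2([-26,0,225],0);rel2([-46,0,223],0);rel2([-64,0,215],0);rel2([-80,0,206],0)"
```

```text
t 16.05 cab pos [  6.97  -0.03 226.71] relrot [-0.09  0.31 90.11] F [ 0.48 -0.32 -0.61] 0.4220765374145302 0.0 [-0.72  0.21  0.24  1.6   0.    1.43]
shift [ -0.   -12.96   1.74] turn [-0.14 -0.26 -0.11]
shift [ -0.04 -32.96   1.79] turn [-0.14 -0.26 -0.11]
shift [ -0.09 -52.96   3.84] turn [-0.14 -0.26 -0.11]
shift [ -0.16 -70.94  11.89] turn [-0.14 -0.26 -0.11]
shift [ -0.23 -86.91  20.92] turn [-0.14 -0.26 -0.11]
```

Emit:
step_arm([
  [0,-7,2,0,0,0,36],
  [0,-13,2,0,0,0,36],
  [0,-20,2,0,0,0,36],
  [0,-27,2,0,0,0,36],
  [0,-33,2,0,0,0,36],
  [0,-40,2.5,0,0,0,36],
  [0,-47,3,0,0,0,36],
  [0,-53,4,0,0,0,36],
  [0,-59,6.5,0,0,0,36],
  [0,-65,9,0,0,0,36],
  [0,-71,12,0,0,0,36],
  [0,-76,15,0,0,0,36],
  [0,-82,18,0,0,0,36],
  [0,-82,18,0,0,0,36],
])

```text
t: 17.8
ee_pos: [414.0, -287.3, 206.8]
eef_rot: [-3.135, -0.005, 0.996]
ft_force: [-0.3, -0.2, 0.3]
width: 0.421
grasp_force: 0.0
```

```bash
python3 -c "
from h import *
where()
s=snapshot('side'); cv2.imwrite('pics/f2.png',cv2.resize(s['image'][90:240,230:430,::-1],None,fx=4,fy=4))"
```

```text
t 17.8 cab pos [-76.43   0.39 206.79] relrot [ 0.07  0.53 90.12] F [-0.13 -0.33  0.34] 0.42095072563822056 0.0 [-0.74 -0.01 -0.04  1.55  0.    1.4 ]
```

View pics/f2.png

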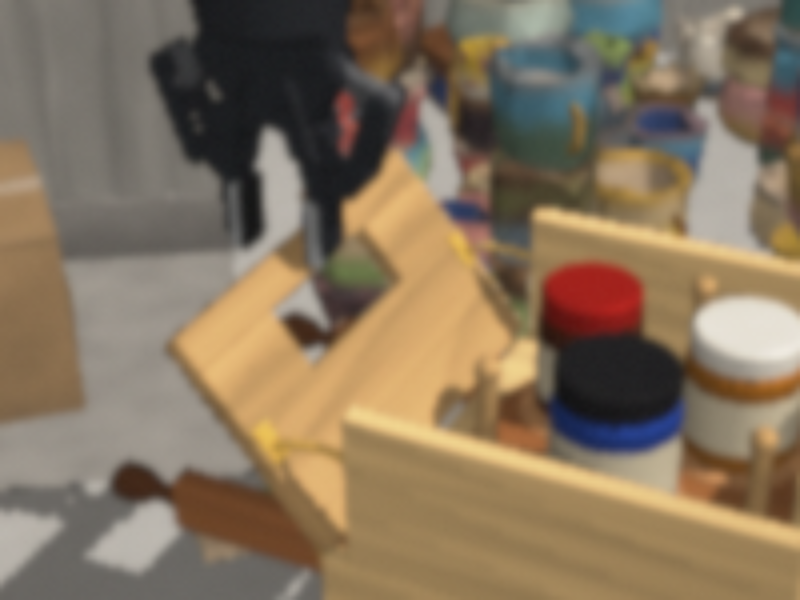

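The flap leans forward with the inner finger on the strip. The near free corner is at full pixel (273,176.2) and the far one at (328.8,127.5). I'll solve for its angle.

```bash
cat >> h.py <<'E'
def fp(th,r,h,y=0): # point on flap: r from hinge, h above outer face
    return np.array([h*np.cos(th)-r*np.sin(th),y,100+r*np.cos(th)+h*np.sin(th)])
E
python3 -c "
from h import *
s=snapshot('side')
for t in (.5,.55,.6,.65,.7,.75,.8,.85): print(t,proj(s,np.array([O+C@fp(t,125,12,y) for y in(-112,112)])).ravel())
for t in(.6,.7,.8): print(t,fp(t,114,12),fp(t,114,6))
where()
for t in(.65,.7,.75):
  L=-(90-np.degrees(t)); n=np.array([np.cos(t),0,np.sin(t)])
  print(t); rel2(fp(t,114,6)+60*n,L)
"
```

```text
0.5 [281.72 171.9  337.54 123.4 ]
0.55 [279.17 172.41 335.21 124.02]
0.6 [276.73 173.07 332.95 124.76]
0.65 [274.39 173.87 330.78 125.63]
0.7 [272.17 174.81 328.69 126.61]
0.75 [270.06 175.88 326.69 127.71]
0.8 [268.07 177.07 324.79 128.91]
0.85 [266.21 178.39 322.99 130.22]
0.6 [-54.47   0.   200.86] [-59.42   0.   197.48]
0.7 [-64.26   0.   194.92] [-68.85   0.   191.06]
0.8 [-73.42   0.   188.03] [-77.6    0.   183.73]
t 17.9 cab pos [-75.82   0.32 207.16] relrot [ 0.03  0.48 90.12] F [-0.11 -0.43  0.06] 0.42463429469133857 0.0 [-0.74 -0.   -0.04  1.55  0.    1.4 ]
0.65
shift [ -0.07  59.23 -23.87] turn [52.43 -0.33  0.02]
0.7
shift [ -0.09  52.73 -22.85] turn [49.57 -0.32  0.01]
0.75
shift [ -0.11  46.28 -21.5 ] turn [46.7  -0.32  0.  ]
```

θ is about 0.70. Nudge it a little further, let go, rise, and tilt over to the inner side.

Emit:
step_arm([
  [0,-2,1,0,0,0,36],
  [0,-5,2,0,0,0,36],
  [0,-5,2,0,0,0,36],
  [0,2,0,0,0,0,45],
  [0,2,-30,0,0,0,60],
  [0,2,-80,0,0,0,60],
  [0,40,-90,10,0,0,60],
  [0,70,-90,20,0,0,60],
  [0,70,-90,30,0,0,60],
  [0,70,-90,40,0,0,60],
  [0,70,-90,47,0,0,60],
  [0,70,-90,47,0,0,60],
  [0,70,-90,47,0,0,60],
  [0,70,-90,47,0,0,60],
])

```text
t: 19.65
ee_pos: [403.3, -283.1, 211.3]
eef_rot: [-2.381, -0.001, 1.0]
ft_force: [-0.0, 0.0, -0.0]
width: 0.702
grasp_force: 0.0
```

```bash
python3 -c "
from h import *
where()
for t in(.74,):
  L=-(90-np.degrees(t)); n=np.array([np.cos(t),0,np.sin(t)])
  rel2(fp(t,114,6)+50*n,L); rel2(fp(t,114,6),L)
s=snapshot('side'); cv2.imwrite('pics/f3.png',cv2.resize(s['image'][70:270,210:430,::-1],None,fx=3,fy=3))"
```

```text
t 19.65 cab pos [-87.63  -1.86 211.31] relrot [34.02 34.08 85.14] F [-0.02 -0.   -0.03] 0.7023756795679235 0.0 [-0.7   0.77  0.73  2.29 -0.09  1.48]
shift [  1.79  30.44 -43.61] turn [4.04 0.01 0.11]
shift [ 1.8  26.91  6.26] turn [4.04 0.01 0.11]
```

View pics/f3.png

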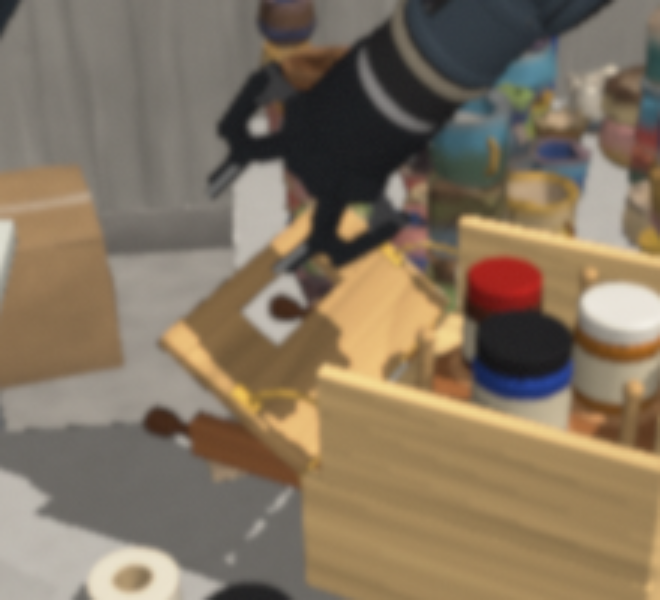

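The arm hit its joint-4 limit: tilt is about 44° and the position is short. The flap is at about crop corner (163,340), the hole's left corner at (243,313) and its bottom corner at (278,345). I'll re-estimate the angle.

```bash
python3 -c "
from h import *
s=snapshot('side')
T=lambda p:(p-np.array([210,70]))*3
for t in (.65,.7,.75,.8,.85,.9):
  print(t,T(proj(s,np.array([O+C@fp(t,r,h,y) for r,h,y in [(125,12,-112),(125,0,-112),(103,12,-48),(69,12,-48),(125,12,112)]]))).round().tolist())
st=get_state();R=Ro.from_euler('xyz',st['eef_rot']); print('tips',T(proj(s,np.array([st['ee_pos']+R.apply([0,y,9]) for y in(-30,30)]))))
"
```

```text
0.65 [[193.0, 312.0], [181.0, 318.0], [267.0, 293.0], [297.0, 335.0], [362.0, 167.0]]
0.7 [[187.0, 314.0], [175.0, 322.0], [262.0, 295.0], [293.0, 336.0], [356.0, 170.0]]
0.75 [[180.0, 318.0], [170.0, 326.0], [257.0, 297.0], [289.0, 338.0], [350.0, 173.0]]
0.8 [[174.0, 321.0], [164.0, 330.0], [252.0, 300.0], [285.0, 339.0], [344.0, 177.0]]
0.85 [[169.0, 325.0], [160.0, 334.0], [247.0, 303.0], [282.0, 341.0], [339.0, 181.0]]
0.9 [[163.0, 329.0], [155.0, 339.0], [242.0, 306.0], [279.0, 343.0], [334.0, 185.0]]
tips [[219.97 193.01]
 [278.75 259.93]]
```

The flap now reads about 0.86, so the lower finger touched it while the arm was swinging over. It's still held by the stays and there's no force. The tilt needed now is only about 41°, which is reachable. I'll make a small test move away from the flap first.

Emit:
step_arm([
  [0,8,-8,-3,0,0,50],
  [0,8,-8,-3,0,0,50],
])

```text
t: 20.0
ee_pos: [413.5, -289.7, 213.9]
eef_rot: [-2.44, -0.001, 1.0]
ft_force: [-0.8, -0.2, 0.8]
width: 0.587
grasp_force: 0.0
```

```bash
python3 -c "
from h import *
where()
t=.86
L=-(90-np.degrees(t)); n=np.array([np.cos(t),0,np.sin(t)])
rel2(fp(t,114,6)+45*n,L); rel2(fp(t,114,6),L)"
```

```text
t 20.0 cab pos [-75.47  -1.88 213.9 ] relrot [31.44 31.44 85.85] F [-0.55 -0.55  0.75] 0.586606377307291 0.0 [-0.7   0.75  0.74  2.26 -0.08  1.47]
shift [  1.84  17.64 -13.76] turn [0.53 0.04 0.09]
shift [ 1.88 17.22 31.23] turn [0.53 0.04 0.09]
```

Emit:
step_arm([
  [0.5,9,-7,0,0,0,40],
  [1.8,17.5,-13.5,0,0,0,36],
  [1.8,17.5,-13.5,0,0,0,36],
  [1.8,17.5,-13.5,0,0,0,36],
])

```text
t: 20.5
ee_pos: [430.2, -298.2, 208.8]
eef_rot: [-2.437, -0.001, 1.0]
ft_force: [0.2, 0.0, -1.1]
width: 0.423
grasp_force: 0.0
```

```bash
python3 -c "
from h import *
where()
t=.86
L=-(90-np.degrees(t)); rel2(fp(t,114,6),L)
s=snapshot('side'); cv2.imwrite('pics/f4.png',cv2.resize(s['image'][100:220,240:400,::-1],None,fx=5,fy=5,interpolation=cv2.INTER_CUBIC))"
```

```text
t 20.5 cab pos [-56.84  -0.03 208.77] relrot [31.57 31.59 85.8 ] F [ 0.16  0.12 -1.08] 0.4226664476180296 0.0 [-0.69  0.82  0.84  2.29 -0.08  1.48]
shift [ 0.05 -0.2  39.34] turn [0.35 0.03 0.12]
```

View pics/f4.png

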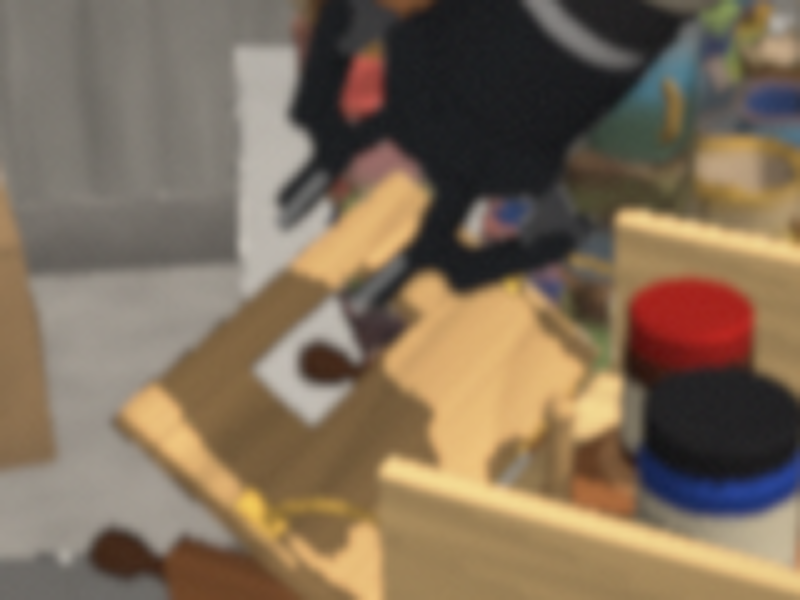

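The fingers straddle the strip direction: tips at crop (285,222) and (352,303), the hole's left corner at (252,370) and bottom at (312,428), the free corner at (120,416). No more pictures from here on. I'll correct the camera bias with the fingertips and solve for the flap angle by least squares.

```bash
python3 -c "
from h import *
from scipy.optimize import least_squares
s=snapshot('side'); st=get_state();R=Ro.from_euler('xyz',st['eef_rot'])
px=lambda a:np.array(a)/5+np.array([240,100])
for k in (8,13,17):
  for w in(18,25): print(k,w,(proj(s,np.array([st['ee_pos']+R.apply([0,y,k]) for y in(-w,w)]))-np.array([240,100])).round(1).tolist())
print('obs tips',(px([[285,222],[352,303]])-[240,100]).tolist())
pts=[((125,12,-112),(126,408)),((125,0,-112),(118,420)),((103,12,-48),(252,370)),((69,12,-48),(312,428))]
for b in ([0,0],[0,1],[0,2],None):
  f=lambda v:np.concatenate([proj(s,O+C@fp(v[0],*p))[0]+(np.array(b) if b is not None else v[1:3])-px(o) for p,o in pts])
  r=least_squares(f,[.8,0,0]); print(b,r.x,r.fun.round(1))
"
```

```text
8 18 [[60.8, 43.2], [73.2, 56.2]]
8 25 [[58.4, 40.7], [75.5, 58.7]]
13 18 [[59.5, 44.6], [71.8, 57.5]]
13 25 [[57.1, 42.0], [74.2, 60.0]]
17 18 [[58.5, 45.6], [70.8, 58.6]]
17 25 [[56.1, 43.1], [73.2, 61.1]]
obs tips [[57.0, 44.400000000000006], [70.39999999999998, 60.599999999999994]]
[0, 0] [0.92 0.   0.  ] [-1.3 -1.3 -2.3 -0.4 -0.1 -1.6  0.2 -1.2]
[0, 1] [0.9 0.  0. ] [-0.7 -0.8 -1.8  0.   0.4 -1.   0.5 -0.4]
[0, 2] [0.88 0.   0.  ] [-0.1 -0.3 -1.4  0.5  0.9 -0.4  0.9  0.4]
None [ 0.86 -0.71  2.47] [-0.1 -0.5 -1.4  0.2  0.8 -0.4  0.7  0.6]
```

```bash
python3 -c "
from h import *
t=.89
L=-(90-np.degrees(t)); rel2(fp(t,114,6),L); rel2(fp(t,114,20),L)"
```

```text
shift [ 0.07 -0.26 42.69] turn [-1.38  0.02  0.12]
shift [ 0.07 -0.59 28.7 ] turn [-1.38  0.02  0.12]
```

Emit:
step_arm([
  [0,0,10,-1.4,0,0,36],
  [0,0,20,-1.4,0,0,36],
  [0,0,28,-1.4,0,0,36],
  [0,0,28,-1.4,0,0,36],
])

```text
t: 21.1
ee_pos: [414.5, -288.1, 187.0]
eef_rot: [-2.46, -0.001, 1.0]
ft_force: [-0.4, -0.2, 0.6]
width: 0.421
grasp_force: 0.0
```

Emit:
step_arm([
  [0,0,5,0,0,0,36],
  [0,0,10,0,0,0,36],
  [0,0,13,0,0,0,36],
  [0,0,13,0,0,0,36],
])

```text
t: 21.6
ee_pos: [408.0, -283.9, 176.7]
eef_rot: [-2.46, -0.001, 1.0]
ft_force: [0.6, -0.4, -0.6]
width: 0.421
grasp_force: 0.0
```

```bash
python3 -c "
from h import *
where()"
```

```text
t 21.6 cab pos [-83.32  -0.   176.68] relrot [30.52 30.56 86.07] F [ 0.71  0.04 -0.62] 0.42085149785624915 0.0 [-0.7   0.7   0.6   2.15 -0.08  1.47]
```

No contact, so the fingers went through freely. Close gently.

Emit:
step_arm([
  [0,0,0,0,0,0,30],
  [0,0,0,0,0,0,24],
  [0,0,0,0,0,0,18],
  [0,0,0,0,0,0,18],
  [0,0,0,0,0,0,18],
  [0,0,0,0,0,0,18],
], force=25)

```text
t: 22.35
ee_pos: [408.1, -284.0, 177.1]
eef_rot: [-2.461, -0.001, 1.0]
ft_force: [-0.5, 0.4, 1.8]
width: 0.258
grasp_force: 24.9
```

```bash
python3 -c "
from h import *
where()
p=C.T@(get_state()['ee_pos']-O); print('r from hinge',np.hypot(p[0],p[2]-100),'ang',np.arctan2(-p[0],p[2]-100))
"
```

```text
t 22.35 cab pos [-83.18  -0.04 177.12] relrot [30.5  30.54 86.07] F [-0.63  0.03  1.78] 0.2582634760489687 24.923661639913917 [-0.7   0.7   0.6   2.15 -0.08  1.47]
r from hinge 113.43295580570359 ang 0.8231945347519124
```

The opening is 22.06 mm, exactly the strip. The radius is 113.4 mm and it fits θ of about 0.88. I'll compute the arc.

```bash
cat >> h.py <<'E'
def arc(angs,hx=0,hz=100):
    st=get_state(); R0=Ro.from_euler('xyz',st["eef_rot"]); H=O+C@np.array([hx,0,hz])
    for a in angs:
        Q=Ro.from_rotvec(-a*C[:,1]); p=H+Q.apply(st["ee_pos"]-H)
        print(round(a,3),np.r_[R0.inv().apply(p-st["ee_pos"]),(R0.inv()*Q*R0).as_rotvec(degrees=True)].round(1).tolist())
E
python3 -c "
from h import *
arc(np.arange(1,9)*.04)"
```

```text
0.04 [0.0, -0.2, 4.5, -2.3, -0.0, 0.0]
0.08 [0.0, -0.2, 9.1, -4.6, -0.0, 0.0]
0.12 [0.0, -0.1, 13.6, -6.9, -0.0, 0.0]
0.16 [0.0, 0.2, 18.1, -9.2, -0.0, 0.0]
0.2 [0.0, 0.8, 22.6, -11.5, -0.0, 0.0]
0.24 [0.0, 1.4, 27.1, -13.8, -0.0, 0.0]
0.28 [0.0, 2.3, 31.6, -16.0, -0.0, 0.0]
0.32 [0.0, 3.4, 36.0, -18.3, -0.0, 0.0]
```

Emit:
step_arm([
  [0,0,4.5,-2.3,0,0,18],
  [0,-0.2,9,-4.6,0,0,18],
  [0,0,13.5,-6.9,0,0,18],
  [0,0.2,18,-9.2,0,0,18],
  [0,0.8,22.5,-11.5,0,0,18],
  [0,1.4,27,-13.8,0,0,18],
  [0,2.3,31.5,-16,0,0,18],
  [0,3.4,36,-18.3,0,0,18],
  [0,3.4,36,-18.3,0,0,18],
], force=40)

```text
t: 23.48
ee_pos: [391.3, -273.2, 147.0]
eef_rot: [-2.782, -0.001, 1.0]
ft_force: [0.3, 0.1, 0.5]
width: 0.245
grasp_force: 41.7
```

```bash
python3 -c "
from h import *
where()
p=C.T@(get_state()['ee_pos']-O); print('r from hinge',np.hypot(p[0],p[2]-100),'ang',np.arctan2(-p[0],p[2]-100))
R=Ro.from_euler('xyz',get_state()['eef_rot']); z=C.T@R.apply([0,0,1]); print('lean',np.degrees(np.arctan2(z[0],-z[2])))
arc([.04,.08,.12,.16,.2,.24,.28,.32,.34])"
```

```text
t 23.475 cab pos [-103.08   -0.09  146.96] relrot [16.15 16.19 88.83] F [0.17 0.25 0.52] 0.24454104934249427 41.68113429564983 [-0.72  0.31  0.14  1.76 -0.05  1.43]
r from hinge 113.2689813612593 ang 1.1433111232309114
lean -20.61403854816104
0.04 [-0.0, -0.2, 4.5, -2.3, -0.0, -0.0]
0.08 [-0.0, -0.3, 9.1, -4.6, -0.0, -0.0]
0.12 [-0.0, -0.1, 13.6, -6.9, -0.0, -0.0]
0.16 [-0.0, 0.2, 18.1, -9.2, -0.0, -0.0]
0.2 [-0.0, 0.7, 22.6, -11.5, -0.0, -0.0]
0.24 [-0.0, 1.4, 27.1, -13.8, -0.0, -0.0]
0.28 [-0.0, 2.3, 31.5, -16.0, -0.0, -0.0]
0.32 [-0.0, 3.3, 35.9, -18.3, -0.0, -0.0]
0.34 [-0.0, 3.9, 38.1, -19.5, -0.0, -0.0]
```

Emit:
step_arm([
  [0,-0.2,4.5,-2.3,0,0,18],
  [0,-0.3,9,-4.6,0,0,18],
  [0,0,13.5,-6.9,0,0,18],
  [0,0.2,18,-9.2,0,0,18],
  [0,0.7,22.5,-11.5,0,0,18],
  [0,1.4,27,-13.8,0,0,18],
  [0,2.3,31.5,-16,0,0,18],
  [0,2.8,33.5,-17.1,0,0,18],
  [0,2.8,33.5,-17.1,0,0,18],
])

```text
t: 24.6
ee_pos: [383.6, -268.3, 114.5]
eef_rot: [-3.079, -0.001, 1.0]
ft_force: [0.3, -0.6, 0.6]
width: 0.247
grasp_force: 41.6
```

```bash
cat > chk.py <<'E'
from h import *
where()
p=C.T@(get_state()['ee_pos']-O); print('r from hinge',np.hypot(p[0],p[2]-100),'ang',np.arctan2(-p[0],p[2]-100))
R=Ro.from_euler('xyz',get_state()['eef_rot']); z=C.T@R.apply([0,0,1]); print('lean',np.degrees(np.arctan2(z[0],-z[2])))
arc([.02,.04,.06,.08,.1])
E
python3 chk.py
```

```text
t 24.6 cab pos [-112.2    -0.11  114.48] relrot [ 2.79  2.86 89.87] F [ 0.63 -0.34  0.59] 0.2468018063818904 41.60281925462186 [-0.75 -0.02 -0.24  1.42 -0.01  1.39]
r from hinge 113.13416564350649 ang 1.4424759938315819
lean -3.5961701931537133
0.02 [-0.0, -0.1, 2.3, -1.1, -0.0, -0.0]
0.04 [-0.0, -0.2, 4.5, -2.3, -0.0, -0.0]
0.06 [-0.0, -0.2, 6.8, -3.4, -0.0, -0.0]
0.08 [-0.0, -0.2, 9.0, -4.6, -0.0, -0.0]
0.1 [-0.0, -0.2, 11.3, -5.7, -0.0, -0.0]
```

Emit:
step_arm([
  [0,0,1.5,-0.8,0,0,18],
  [0,-0.1,3,-1.5,0,0,18],
  [0,-0.2,4.5,-2.3,0,0,18],
  [0,-0.2,5.7,-2.9,0,0,18],
  [0,-0.2,6.8,-3.4,0,0,18],
  [0,-0.2,6.8,-3.4,0,0,18],
])

```text
t: 25.35
ee_pos: [383.1, -268.0, 113.2]
eef_rot: [-3.14, -0.0, 1.0]
ft_force: [-7.3, 5.3, 24.2]
width: 0.251
grasp_force: 41.0
```

Emit:
step_arm([
  [0,0,1,-0.5,0,0,18],
  [0,0,2,-1,0,0,18],
  [0,0,2,-1,0,0,18],
])

```text
t: 25.72
ee_pos: [383.1, -268.0, 112.9]
eef_rot: [3.125, 0.0, 1.0]
ft_force: [-10.6, 7.7, 31.5]
width: 0.244
grasp_force: 42.3
```

```bash
python3 chk.py
```

```text
t 25.725 cab pos [-112.88   -0.12  112.88] relrot [-0.72 -0.74 89.88] F [-13.06   0.73  31.54] 0.24436989330667158 42.34790861606598 [-0.76 -0.11 -0.32  1.34  0.    1.39]
r from hinge 113.61041397664944 ang 1.4571712108676131
lean 0.9263341200598304
0.02 [0.0, -0.3, 2.3, -1.1, -0.0, 0.0]
0.04 [0.0, -0.5, 4.5, -2.3, -0.0, 0.0]
0.06 [0.0, -0.7, 6.8, -3.4, -0.0, 0.0]
0.08 [0.0, -0.8, 9.0, -4.6, -0.0, 0.0]
0.1 [0.0, -0.9, 11.3, -5.7, -0.0, 0.0]
```

Contact at 24–31 N upward at level tool attitude. I'll check numerically in the side image that the flap's corner is where a level flap should be.

```bash
cat > fl.py <<'E'
from h import *
s=snapshot('side'); im=cv2.cvtColor(s['image'],cv2.COLOR_RGB2HSV)
for t in (1.40,1.45,1.5,1.55,1.58,1.62): print(t,proj(s,np.array([O+C@fp(t,125,h,y) for h,y in [(12,-112),(0,-112),(12,112)]])).round(1).tolist())
m=cv2.inRange(im,(8,50,60),(28,190,255)); m=cv2.morphologyEx(m,cv2.MORPH_OPEN,np.ones((3,3)))
n,l,st,_=cv2.connectedComponentsWithStats(m)
k=l[220,350]; print('lab',k,st[k])
for v in range(165,216,3):
    r=np.nonzero(m[v,225:330])[0]; print(v,''.join('#' if x else '.' for x in m[v,225:330:2]))
E
python3 fl.py
```

```text
1.4 [[254.4, 199.3], [254.3, 203.9], [310.4, 150.0]]
1.45 [[254.1, 201.6], [254.2, 206.3], [310.0, 152.1]]
1.5 [[254.0, 203.9], [254.4, 208.7], [309.7, 154.3]]
1.55 [[254.0, 206.4], [254.6, 211.1], [309.5, 156.5]]
1.58 [[254.1, 207.8], [254.8, 212.6], [309.4, 157.9]]
1.62 [[254.2, 209.8], [255.1, 214.6], [309.4, 159.7]]
lab 31 [  256   121   242   182 21149]
165 ############..............................###########
168 ############.............................############
171 ############............................#############
174 ############..........................###############
177 #############........................###..###########
180 #############.................###...........#########
183 #############................####..........##########
186 #############..............######........############
189 #############.............#######.......#############
192 #############...........########......###############
195 #####.................##########.....################
198 .....................################################
201 ...................##################################
204 .................####################################
207 ................#####################################
210 ................#####################################
213 .................####################################
```

The free corner is at about (257,207–212), which matches θ of 1.55–1.6, so the flap lies on the supports. Relax, release, lift.

Emit:
step_arm([
  [0,0,-2,1,0,0,18],
  [0,0,-3,1,0,0,18],
  [0,0,-3,1,0,0,36],
  [0,0,-3,1,0,0,36],
  [0,0,-3,1,0,0,36],
  [0,0,-20,1,0,0,36],
  [0,0,-60,1,0,0,36],
  [0,0,-130,1,0,0,36],
  [0,0,-130,1,0,0,36],
  [0,0,-130,1,0,0,36],
])

```text
t: 27.02
ee_pos: [382.0, -267.5, 237.3]
eef_rot: [-3.141, -0.001, 1.0]
ft_force: [0.1, -0.1, -0.0]
width: 0.423
grasp_force: 0.0
```

```bash
python3 fl.py | tail -9; python3 -c "
from h import *
where()
s=snapshot('top'); im=s['image']; hsv=cv2.cvtColor(im,cv2.COLOR_RGB2HSV); H,S,V=[hsv[...,i].astype(int) for i in range(3)]
def blob(m,box,n,z):
    x0,y0,x1,y1=box; k=np.zeros(m.shape,np.uint8);k[y0:y1,x0:x1]=m[y0:y1,x0:x1].astype(np.uint8)*255
    c=max(cv2.findContours(k,0,1)[0],key=cv2.contourArea); M=cv2.moments(c); u=(M['m10']/M['m00'],M['m01']/M['m00']); print(n,u,cv2.contourArea(c),C.T@(onz(s,u,z)-O))
blob((S>150)&((H<8)|(H>172))&(V>90),(300,110,345,160),'red',204)
blob((S<60)&(V>140),(325,90,370,140),'wht',204)
blob((V<50),(340,120,395,170),'blk',204)
"
```

```text
189 #############............########.......#############
192 #############...........########......###############
195 #####.................##########.....################
198 .....................################################
201 ...................##################################
204 .................####################################
207 ................#####################################
210 ................#####################################
213 .................####################################
t 27.075 cab pos [-114.76   -0.13  235.64] relrot [ 0.1   0.21 89.9 ] F [ 0.34  0.   -0.97] 0.41883697196843955 0.0 [-0.76 -0.11 -0.08  1.6   0.    1.39]
red (322.7742808798646, 143.17461928934011) 492.5 [ 80.74  24.49 204.  ]
wht (344.95396972505404, 109.38399752857583) 539.5 [158.29  24.55 204.  ]
blk (364.30716253443524, 145.64462809917356) 726.0 [118.06 -43.13 204.  ]
```

The flap stays put with the hand away. Blue jar is at -91° in the cabinet frame, so the carousel must turn 89–90° clockwise. Peg_c is at about cab (54.5,-37), so I'll cage it and carry it round.

```bash
cat >> h.py <<'E'
def tool3(phi): # vertical, tool y at cabinet angle phi
    return Ro.from_matrix(C@np.diag([-1.,1,-1]))*Ro.from_rotvec([0,0,90-phi],degrees=True)
def rel3(pc,phi):
    st=get_state(); R0=Ro.from_euler('xyz',st["eef_rot"])
    print(np.r_[R0.inv().apply(O+C@np.array(pc,float)-st["ee_pos"]),(R0.inv()*tool3(phi)).as_rotvec(degrees=True)].round(1).tolist())
E
python3 -c "
from h import *
rel3([54.5,-37,250],120);rel3([54.5,-37,172],120)"
```

```text
[-37.2, 169.7, -16.4, -0.1, -0.4, -119.9]
[-37.4, 170.1, 61.6, -0.1, -0.4, -119.9]
```

Emit:
step_arm([
  [0,0,-30,0,0,-10,30],
  [-10,40,-30,0,0,-20,30],
  [-20,90,-30,0,0,-30,30],
  [-37,130,-30,0,0,-40,30],
  [-37,170,-30,0,0,-50,30],
  [-37,170,-30,0,0,-60,30],
  [-37,170,-30,0,0,-70,30],
  [-37,170,-30,0,0,-80,30],
  [-37,170,-20,0,0,-90,30],
  [-37,170,-16,0,0,-100,30],
  [-37,170,-16,0,0,-110,30],
  [-37,170,-16,0,0,-120,30],
  [-37,170,-16,0,0,-120,30],
  [-37,170,-16,0,0,-120,30],
])

```text
t: 28.88
ee_pos: [504.2, -389.6, 249.6]
eef_rot: [3.137, -0.004, 3.092]
ft_force: [0.0, -0.2, 0.1]
width: 0.35
grasp_force: 0.0
```

```bash
python3 -c "
from h import *
where(); rel3([54.5,-37,190],120);rel3([54.5,-37,171],120)"
```

```text
t 28.875 cab pos [ 54.83 -36.78 249.62] relrot [ -0.17   0.31 -29.96] F [ 0.11 -0.11  0.08] 0.350165653902731 0.0 [-0.76  0.36  0.46  1.68  0.   -0.71]
[0.1, -0.3, 59.6, 0.2, -0.3, -0.0]
[0.1, -0.4, 78.6, 0.2, -0.3, -0.0]
```

Emit:
step_arm([
  [0,0,30,0,0,0,30],
  [0,0,50,0,0,0,30],
  [0,0,60,0,0,0,30],
  [0,0,70,0,0,0,30],
  [0,0,78,0,0,0,30],
  [0,0,78,0,0,0,30],
])

```text
t: 29.62
ee_pos: [504.2, -389.6, 172.5]
eef_rot: [3.138, -0.003, 3.094]
ft_force: [-0.2, -0.0, -0.0]
width: 0.35
grasp_force: 0.0
```

Emit:
step_arm([
  [0,0,0,0,0,0,20],
  [0,0,0,0,0,0,12],
  [0,0,0,0,0,0,5],
  [0,0,0,0,0,0,5],
  [0,0,0,0,0,0,5],
], force=20)

```text
t: 30.25
ee_pos: [504.7, -389.9, 173.8]
eef_rot: [3.14, -0.001, 3.095]
ft_force: [-0.2, 0.9, 3.3]
width: 0.12
grasp_force: 19.6
```

```bash
python3 -c "
from h import *
where()"
```

```text
t 30.25 cab pos [ 55.41 -36.75 173.8 ] relrot [ -0.09   0.11 -30.1 ] F [-0.65  0.6   3.28] 0.11960148301029497 19.56134522391949 [-0.76  0.34  0.29  1.52  0.   -0.72]
```

The opening is 10.2 mm, so the peg is gripped. I'll compute the arc about the carousel axis.

```bash
cat >> h.py <<'E'
def caro(degs,A=(120,1)):
    st=get_state(); R0=Ro.from_euler('xyz',st["eef_rot"]); H=O+C@np.array([*A,st["ee_pos"][2]])
    for a in degs:
        Q=Ro.from_euler('z',-a,degrees=True); p=H+Q.apply(st["ee_pos"]-H)
        print(a,np.r_[R0.inv().apply(p-st["ee_pos"]),(R0.inv()*Q*R0).as_rotvec(degrees=True)].round(1).tolist())
E
python3 -c "
from h import *
caro(range(5,90,5))"
```

```text
5 [-0.3, 6.5, 0.0, -0.0, -0.0, 5.0]
10 [-1.1, 13.0, 0.0, -0.0, -0.0, 10.0]
15 [-2.5, 19.4, 0.0, -0.0, -0.0, 15.0]
20 [-4.4, 25.6, 0.0, -0.0, -0.0, 20.0]
25 [-6.9, 31.6, 0.1, -0.0, -0.0, 25.0]
30 [-9.9, 37.4, 0.1, -0.0, -0.1, 30.0]
35 [-13.4, 43.0, 0.1, -0.1, -0.1, 35.0]
40 [-17.3, 48.2, 0.1, -0.1, -0.1, 40.0]
45 [-21.7, 53.0, 0.1, -0.1, -0.1, 45.0]
50 [-26.5, 57.4, 0.1, -0.1, -0.1, 50.0]
55 [-31.7, 61.4, 0.1, -0.1, -0.1, 55.0]
60 [-37.2, 64.9, 0.1, -0.1, -0.1, 60.0]
65 [-43.0, 68.0, 0.1, -0.1, -0.1, 65.0]
70 [-49.0, 70.5, 0.1, -0.1, -0.1, 70.0]
75 [-55.2, 72.5, 0.1, -0.1, -0.1, 75.0]
80 [-61.6, 73.9, 0.1, -0.1, -0.2, 80.0]
85 [-68.0, 74.8, 0.0, -0.1, -0.2, 85.0]
```

Emit:
step_arm([
  [-0.3,6.5,0,0,0,5,5],
  [-1.1,13,0,0,0,10,5],
  [-2.5,19.4,0,0,0,15,5],
  [-4.4,25.6,0,0,0,20,5],
  [-6.9,31.6,0,0,0,25,5],
  [-9.9,37.4,0,0,0,30,5],
  [-13.4,43,0,0,0,35,5],
  [-17.3,48.2,0,0,0,40,5],
  [-21.7,53,0,0,0,45,5],
  [-21.7,53,0,0,0,45,5],
])

```text
t: 31.5
ee_pos: [528.6, -336.9, 173.8]
eef_rot: [3.141, -0.004, 2.311]
ft_force: [-1.3, 3.3, 5.8]
width: 0.119
grasp_force: 19.7
```

```bash
python3 -c "
from h import *
where();caro(list(range(5,45,5))+[44.5])"
```

```text
t 31.5 cab pos [ 46.84  20.79 173.76] relrot [-0.09  0.24 14.79] F [-2.83  2.05  5.8 ] 0.11919126757012365 19.701309436359224 [-0.68  0.32  0.26  1.52  0.    0.16]
5 [-0.3, 6.6, 0.0, -0.0, -0.0, 5.0]
10 [-1.2, 13.2, 0.0, -0.0, -0.0, 10.0]
15 [-2.7, 19.6, 0.0, -0.1, -0.0, 15.0]
20 [-4.7, 25.9, 0.0, -0.1, -0.0, 20.0]
25 [-7.3, 32.0, 0.0, -0.1, -0.0, 25.0]
30 [-10.4, 37.8, -0.0, -0.1, -0.0, 30.0]
35 [-14.0, 43.4, -0.0, -0.2, -0.0, 35.0]
40 [-18.0, 48.6, -0.0, -0.2, -0.0, 40.0]
44.5 [-22.1, 53.0, -0.0, -0.2, -0.0, 44.5]
```

Emit:
step_arm([
  [-0.3,6.6,0,0,0,5,5],
  [-1.2,13.2,0,0,0,10,5],
  [-2.7,19.6,0,0,0,15,5],
  [-4.7,25.9,0,0,0,20,5],
  [-7.3,32,0,0,0,25,5],
  [-10.4,37.8,0,0,0,30,5],
  [-14,43.4,0,0,0,35,5],
  [-18,48.6,0,0,0,40,5],
  [-22,53,0,0,0,44.5,5],
  [-22,53,0,0,0,44.5,5],
  [-22,53,0,0,0,44.5,30],
  [-22,53,0,0,0,44.5,30],
  [-22,53,0,0,0,44.5,30],
  [-22,53,-40,0,0,44.5,30],
  [-22,53,-80,0,0,44.5,30],
  [-22,53,-100,0,0,44.5,30],
])

```text
t: 33.5
ee_pos: [583.2, -319.5, 276.0]
eef_rot: [3.141, -0.0, 1.532]
ft_force: [0.4, 0.3, -0.0]
width: 0.349
grasp_force: 0.0
```

```bash
python3 -c "
from h import *
where(); rel3([-200,0,300],40)"
```

```text
t 33.5 cab pos [ 83.26  64.96 275.96] relrot [-0.05 -0.01 59.41] F [ 0.15  0.46 -0.03] 0.3489737436649965 0.0 [-0.6   0.45  0.64  1.76  0.    1.01]
[88.2, -276.9, -24.2, 0.0, -0.0, -9.4]
```

Emit:
step_arm([
  [20,-60,-30,0,0,0,30],
  [40,-120,-30,0,0,0,30],
  [60,-180,-24,0,0,0,30],
  [80,-240,-24,0,0,0,30],
  [88,-277,-24,0,0,0,30],
  [88,-277,-24,0,0,0,30],
  [88,-277,-24,0,0,0,30],
])

```text
t: 34.38
ee_pos: [309.8, -220.7, 298.1]
eef_rot: [-3.14, -0.002, 1.532]
ft_force: [-0.2, -0.6, -1.0]
width: 0.351
grasp_force: 0.0
```

```bash
cat > lids.py <<'E'
from h import *
s=snapshot('top'); im=s['image']; hsv=cv2.cvtColor(im,cv2.COLOR_RGB2HSV); H,S,V=[hsv[...,i].astype(int) for i in range(3)]
P={}
for n,m in [('red',(S>150)&((H<8)|(H>172))&(V>90)),('wht',(S<60)&(V>140)),('blk',V<50)]:
    k=np.zeros(m.shape,np.uint8);k[90:185,295:395]=m[90:185,295:395]*255; k=cv2.morphologyEx(k,cv2.MORPH_OPEN,np.ones((3,3)))
    for c in sorted(cv2.findContours(k,0,1)[0],key=cv2.contourArea)[-2:]:
        M=cv2.moments(c); u=(M['m10']/M['m00'],M['m01']/M['m00']); P[n]=(C.T@(onz(s,u,204)-O))[:2]; print(n,np.round(u,1),cv2.contourArea(c),P[n])
A=np.mean(list(P.values()),0); print('axis',A)
for n,o in(('blk',0),('red',240),('wht',120)): d=P[n]-A; print(n,np.hypot(*d),'blue-equiv deg',(np.degrees(np.arctan2(d[1],d[0]))-o)%360-180)
E
python3 lids.py
```

```text
red [332.6 112.1] 466.0 [141.36  41.34]
wht [298.3  93.2] 28.5 [138.14 115.96]
wht [368.3 133.3] 541.5 [142.21 -36.87]
blk [333.7 127.2] 33.0 [117.68  23.86]
blk [331.3 153.4] 729.0 [72.77  0.7 ]
axis [118.78   1.72]
blk 46.02391154101709 blue-equiv deg 1.278275585427366
red 45.598323609416525 blue-equiv deg 0.3196906531471768
wht 45.147283834330295 blue-equiv deg 1.268977985701298
```

The carousel is within about 1° of front. Last, a numeric check of the flap, knobs and bystanders.

```bash
python3 fl.py | tail -6; python3 -c "
from h import *
s=snapshot('top'); a=cv2.imread('pics/top0.png')[:,:,::-1].astype(int); b=s['image'].astype(int)
for n,(x0,y0,x1,y1) in dict(cel=(378,228,414,264),lab=(340,262,378,298),tile=(270,226,300,262),pens=(392,150,475,218)).items(): print(n,np.abs(a-b)[y0:y1,x0:x1].mean().round(2))
"
```

```text
198 .....................################################
201 ...................##################################
204 .................####################################
207 ................#####################################
210 ................#####################################
213 .................####################################
cel 5.65
lab 7.51
tile 23.1
pens 7.35
```

```bash
python3 -c "
from cell import *
print(close_job())"
```

```text
the job is handed in; nothing more can be done
None
```

I handed the job in at about 35 s: both supports are out to their stops, the flap lies on them, and the blue jar faces the front to within about 1–2°. While swinging over to regrip I nudged the held flap from about 0.75 to 0.9 rad, just past the range where the stays hold it; they still held it. The celadon jar and label roll didn't move; I couldn't check the tile (flap and shadow over it), but the arm stayed well above it. I viewed 11 pictures, one over the limit.

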